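# Snap a lens cell into its lamp housing with the hand pusher

### The arm

A 6-joint arm with a two-finger parallel gripper is mounted at the origin on the work surface. World frame = base frame: x ahead of the robot, y to its left, z up, the work surface at z = 0. Lengths are in m, angles in rad, forces in N, time in s.
With the tool pointing down it reaches from about 0.425 to 0.95 m from the base axis. Payload 3.5 kg.
Tool frame: the origin (TCP) lies midway between the tips of the shut fingers; the grasp point (between the pads) lies 19 mm behind it; z points along the fingers, x is the direction in which the jaws open and shut, and the axes are right-handed (so a half turn about z gives the same grasp; the last joint's range is limited). The gripper opens to 85 mm and grips with 20 to 120 N. Pads are 22 mm wide; open, the fingers measure 114 mm over their backs; the gripper's body (76 mm by 85 mm) begins 54 mm behind the grasp point. The pads swing forward as they close: fully open they stand 13 mm farther back than shut.
Start: joints at [1.029, 0.286, 1.577, -0, 1.279, -0.15], TCP at [0.258, 0.624, 0.231] pointing down, gripper open.
Joint ranges: [-2.77, 2.77], [-0.9, 2.22], [0.21, 2.48], [-1.53, 4.67], [0.24, 2.81], [-2.84, 2.84]. Speed limits (rad/s): [2.79, 2.79, 3.14, 3.14, 3.14, 3.14].

### API

Orientations are given as a unit quaternion [x, y, z, w].
In Python, from plant import readout, optics, ctrl gives the robot as it stands. The module is installed in compiled form; this text tells all that it offers.
- The arm moves only by the shell command python3 -m crank 'ROWS' [OPENING] [FORCE]. ROWS is text: rows parted by semicolons, each of 6 numbers parted by spaces: the shift along the tool's x, y, z in mm, then the turn, a rotation vector about the tool's x, y, z in rad. In form: dx dy dz ax ay az; .... A call has 1 to 5 rows; each row shifts and turns the commanded pose from where the row before left it, along the tool's axes as they then stand; what a row does not reach is not made up. A row lasts 1/8 s, in which the tool goes at most 62.5 mm and 10.7 degrees, less where a joint would pass 70% of its speed; a pose out of reach is approached as far as the arm can. A call is refused whole if a number of a shift passes 62.5 or a number of a turn 0.188, either way. A call with a gripper value outside its range is refused whole. OPENING is the opening, from -1 (shut) to 1 (fully open), set as the call begins (- or left out, the last holds). The fingers move at their own pace and stop on an object; FORCE is the grip in N (left out, the last holds). Time passes only in rows, so rows that do not move let the fingers close. It gives the time, the measured TCP pose, the force and the opening at its end, in the units of the state.
- readout.get_state(): the state, without advancing time (a new reading comes with each control period).
- optics.read_camera(name): name is "side" or "top" or "wrist"; returns the picture (420x560x3 uint8, red, green, blue); there is no depth.
- optics.calibration(name): a dict with "mtx" (3x3 intrinsics, pixels), "rvec" (rotation vector, rad) and "tvec" (3), from world to camera coordinates, as OpenCV has them; the wrist camera has in their place "tool_from_camera" (4x4, takes a point from camera to tool coordinates, whose origin is the TCP and whose axes are the tool frame's). Camera axes: x right, y down, z forward; pixel columns grow to the right and rows downward; lengths in m; the calibration is good to about 2 mm. A picture is of the moment at which its call begins: read the wrist's pose just before it. calibration takes no time and is no camera call.
- ctrl.sign_off(): hands the job in, once; it reports no verdict.
Trained networks look in the newest picture that a camera, given by its name, has taken for a name from the list of things; names that differ only in an ending like _2 or _b are one class to them, and where a whole thing is asked for, a point or a joint stands for the part that bears it (a point fixed in the world has none). Each returns a list of dicts, best first, with "p" (0 to 1); they miss things now and then, are a little off and sometimes report something else, mostly with a low value. They report only what shows in the picture. A call takes as long as a camera call. They do not tell look-alikes from the thing itself.
- optics.recognise(camera, thing): "xy" ([column, row] as shares, 0 to 1, of the picture: columns of its width, rows of its height, amid what is visible of it).
The state is a dict: "time": time; "qpos": joint angles; "dq": joint speeds; "joint_efforts": joint torques, N m; "eef_pos": TCP position; "tcp_rot": TCP orientation; "contact_force": force on the tool from outside, world axes, zero at the start; "wrist_torque": the same for the moment, N m; "opening": opening from 0.0 (shut) to 1.0 (fully open).
Only numpy, scipy, OpenCV 4.12 (cv2) and the standard library are available. Lean on these libraries where they do the work, as an engineer would, in place of code of your own. Each camera call takes 0.05 s, during which the arm holds its last target.

### The job

Fit the loose lens cell into the empty lens housing: set it in the mouth of the round recess, barrel up, and let go; then take the hand pusher from its rubber pad and press the cell straight down with it, never with the gripper itself, until it snaps fully home under the ball catches. Stand the pusher back upright on its pad and leave the other things on the bench where they are.

Things in the scene. Friction and masses are not known exactly. Their poses are not given: they have to be found in the camera images.
- cell_center (a point): centre of the loose lens cell: black round plastic part standing barrel up in the white tray, 28 mm tall, about 90 g. Flange: lowest 10 mm; its first 7 mm taper from 40 mm across (flat underside) to 48 mm. Barrel: 26 mm across, from 10 to 28 mm above the underside; grasp it there from above. Origin on the axis, 14 mm above the underside; z up along the axis.
- cell_top (a point): centre of the flat top of the cell's barrel (26 mm across), 28 mm above its underside: where the pusher's foot presses, centred.
- housing: the EMPTY lens housing: fixed square aluminium block, 96 x 96 mm, 34 mm tall, with an open round recess in its top, 53 mm across, 18 mm deep. Four sprung 8 mm steel ball catches stand out of the recess wall, on the diagonals, 13 mm above its floor. Origin at the centre of the underside, on the bench; x and y along its sides.
- housing_seat (a point): centre of the recess floor of the empty housing, 16 mm above the bench; z up. A cell set in loosely rests on the balls, underside about 11 mm (barrel top 39 mm) above this point. Pressing spreads the balls: about 10 N, felt over the first 4 mm; then it slides on easily, the balls close over the flange, and the underside lies on the floor, barrel top 28 mm above this point.
- fitted_top (a point): barrel top of the cell already seated in the other, identical fixed housing (96 x 96 x 34 mm): 44 mm above the bench, 10 mm above the block. Needs no work. The two housings swap places from start to start.
- pusher_grip (a point): grasp point in the handle of the hand pusher, on its axis, 46 mm above its flat underside; z up. Stands upright, 86 mm tall, about 160 g: grey foot 36 mm across, 7 mm tall; thin stem; steel collar 46 mm across from 19 to 24 mm above the underside; grey handle 26 mm across from 24 to 86 mm. Fingertips just above the collar can thrust on it.
- pad_top (a point): centre of the top of the pusher's pad: a fixed flat round grey rubber pad, 84 mm across, 4 mm thick, its top 4 mm above the bench. The pusher starts standing on it and must end standing on it.
- tray: fixed low white plastic tray, 100 x 100 mm, rim 8 mm tall, floor 3 mm thick, that holds the loose cell at the start; origin at the centre of its underside, on the bench. Tray and pad may swap places from start to start.
- bottle: bystander: small white plastic bottle, 44 mm across, 85 mm tall, standing on the bench; origin at the centre of its underside. Leave it.
- dish: bystander: clear lidded dish, 92 mm across, 19 mm tall, on the bench; origin at the centre of its underside. Leave it.
- driver: bystander: screwdriver, 160 mm long, lying beyond the housings; origin near its middle. Leave it.
Mind the look-alikes: they are no part of the job. Of the things shaped like the part that bears cell_center, the black one is meant.

How it is judged:
On the way, in this order (a step that is already met when the one before it is completed fails the run):
1. the cell rests loosely in the mouth of the empty housing's recess, upright, released by the gripper (horizontal distance between cell_center and housing_seat below 0.006 m and z of cell_center in the frame of housing_seat between 0.02 and 0.031 m and angle between cell_center's own z axis and vertical below 0.15 rad and contact force between the fingers and cell below 0.3 N), for 0.2 s.
2. the pusher bears on the cell and the cell is fully down in the recess (contact force between pusher and cell above 1 N and horizontal distance between cell_center and housing_seat below 0.004 m and z of cell_center in the frame of housing_seat below 0.0158 m).
At the end, for the whole second after the job is handed in: The cell is snapped home in the housing that was empty (within 1.8 mm of the recess floor, within 4 mm of its axis, level within 4 degrees), and the pusher stands upright and still on its rubber pad, its axis within 35 mm of the pad's centre; nothing is held (horizontal distance between cell_center and housing_seat below 0.004 m and z of cell_center in the frame of housing_seat below 0.0158 m and angle between cell_center's own z axis and vertical below 0.07 rad and horizontal distance between pusher_grip and pad_top below 0.035 m and z of pusher_grip in the frame of pad_top between 0.042 and 0.05 m and angle between pusher_grip's own z axis and vertical below 0.1 rad and linear speed of each of pusher, cell below 0.02 m/s); the robot touches nothing.
It fails at once if the gripper or arm touches the cell once it is more than half-way pressed into the recess (horizontal distance between cell_center and housing_seat below 0.012 m and z of cell_center in the frame of housing_seat below 0.0195 m and contact force between any of the fingers, the arm and cell above 0.5 N).
It fails at once if the bottle, dish or screwdriver is shifted by more than 25 mm (distance of any of bottle, dish, driver from where it was at the start of the episode above 0.025 m).
It also fails if it takes over 67 s, if anything falls off the work surface, if the arm or the gripper's body presses on something with over 40 N, if the wrist force passes 120 N, or if a joint passes its speed limit or range.

## Working session

There is one attempt and no reset: what is moved stays moved. The work goes in short steps, Python scripts to look and compute and a shell command to move; the robot and the scene stay as the last step left them, time stands still between calls to the robot, and variables do not carry over. Pictures are saved under pics/ and viewed, and the job is handed in when it is done.

```bash
mkdir -p pics; ls; cat > h.py <<'E'
import numpy as np, cv2
from plant import readout, optics, ctrl
def shot(n,f=None):
    im=optics.read_camera(n)
    if f: cv2.imwrite('pics/'+f,im[:,:,::-1])
    return im
def ray(cam,uv,st=None):
    c=optics.calibration(cam); K=np.array(c['mtx'],float)
    d=np.linalg.inv(K)@[uv[0],uv[1],1]
    if cam=='wrist':
        from scipy.spatial.transform import Rotation as R
        T=np.array(c['tool_from_camera']); Rw=R.from_quat(st['tcp_rot']).as_matrix()
        return Rw@T[:3,3]+st['eef_pos'], Rw@T[:3,:3]@d
    Rm=cv2.Rodrigues(np.array(c['rvec'],float))[0]; t=np.array(c['tvec'],float).ravel()
    return -Rm.T@t, Rm.T@d
def at(cam,uv,z,st=None):
    o,d=ray(cam,uv,st); return o+d*(z-o[2])/d[2]
def proj(cam,p,st=None):
    c=optics.calibration(cam); K=np.array(c['mtx'],float)
    Rm=cv2.Rodrigues(np.array(c['rvec'],float))[0]; t=np.array(c['tvec'],float).ravel()
    q=K@(Rm@np.array(p)+t); return q[:2]/q[2]
E
python3 - <<'E'
from h import *
print(readout.get_state())
for c in ['top','side','wrist']: shot(c,c+'0.png')
for n,z in [('cell_top',.031),('housing',.034),('fitted_top',.044),('pusher_grip',.05),('tray',.004),('bottle',.05),('dish',.019),('driver',.01)]:
    for r in optics.recognise('top',n):
        uv=np.array(r['xy'])*[560,420]; print(n,round(r['p'],2),uv.round(1),at('top',uv,z).round(4))
E
```

```text
pics
{'time': 0.0, 'qpos': array([ 1.02901652e+00,  2.87211035e-01,  1.57821011e+00,  7.27048396e-06,
        1.27860774e+00, -1.49980124e-01]), 'dq': array([ 0.00079341,  0.00085256,  0.00077804,  0.00032554, -0.00106465,
        0.00011193]), 'joint_efforts': array([ 3.61503025e-04, -4.05988276e+01, -2.92630792e+01, -1.56415495e-04,
        5.80530395e-03,  4.38409586e-06]), 'eef_pos': array([0.25735783, 0.62328443, 0.22989901]), 'tcp_rot': array([ 8.31219658e-01,  5.55942800e-01, -1.10382377e-03,  5.15163822e-04]), 'contact_force': array([-0.59341124, -0.0313111 ,  0.24381542]), 'wrist_torque': array([0.03847594, 0.00645644, 0.02147401]), 'opening': 1.0052964587178412}
cell_top 0.88 [300.3 246.9] [ 0.5156 -0.0518  0.031 ]
cell_top 0.81 [286.9 288.3] [ 0.4204 -0.0196  0.031 ]
cell_top 0.52 [339.4 277. ] [ 0.445  -0.1421  0.031 ]
housing 0.66 [236.3 204.8] [0.6147 0.0961 0.034 ]
housing 0.32 [340.3 277. ] [ 0.4452 -0.1437  0.034 ]
fitted_top 0.66 [340.  208.5] [ 0.6038 -0.1437  0.044 ]
pusher_grip 0.57 [237.6 203.1] [0.6176 0.0923 0.05  ]
pusher_grip 0.56 [276.4 122.8] [0.8027 0.0018 0.05  ]
pusher_grip 0.51 [205.3 289.9] [0.4214 0.1663 0.05  ]
pusher_grip 0.16 [339.  205.2] [ 0.6111 -0.1406  0.05  ]
tray 0.63 [350.4 284.1] [ 0.4253 -0.1724  0.004 ]
bottle 0.84 [436.6 221.6] [ 0.5715 -0.3666  0.05  ]
dish 0.84 [111.6 245.7] [0.5224 0.3864 0.019 ]
dish 0.29 [436.8 224. ] [ 0.5664 -0.3783  0.019 ]
driver 0.75 [278.9 120.5] [ 0.8173 -0.0054  0.01  ]
```

View pics/top0.png

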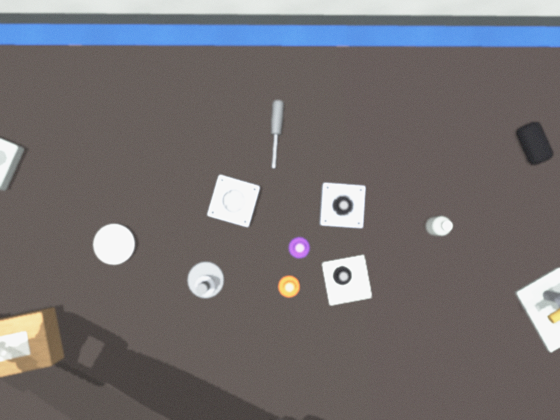

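View pics/side0.png

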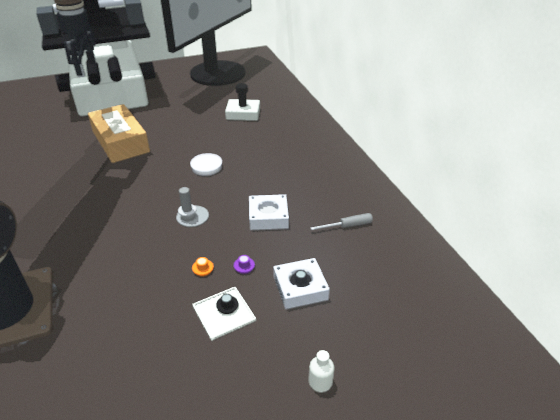

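```bash
python3 - <<'E'
import cv2
im=cv2.imread('pics/top0.png')[170:330,170:380]
cv2.imwrite('pics/crop0.png',cv2.resize(im,None,fx=3.7,fy=3.7,interpolation=cv2.INTER_CUBIC))
E
```

```text
(no output)
```

View pics/crop0.png

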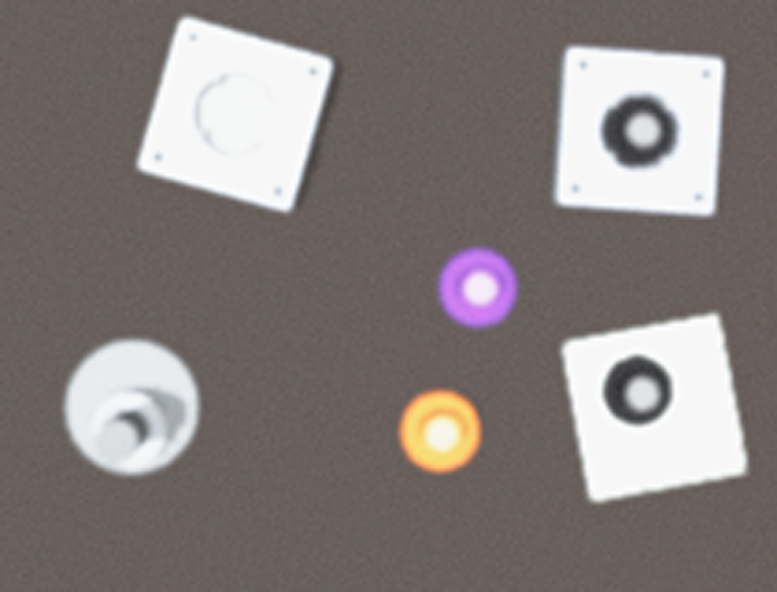

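The loose black cell in the tray at (343,276) fits the description. I rule out the purple one (300,247) and the orange one (288,287), which are look-alikes by colour. The black one at (343,205) is already seated in the other housing. The empty housing is at (234,201), and the pusher stands on its pad at (205,285).

```bash
cat >> h.py <<'E'
from scipy.spatial.transform import Rotation as R
def go(p,st=None):
    "tool-frame mm from measured pose to world p, plus level-up rotvec"
    st=st or readout.get_state(); q=R.from_quat(st['tcp_rot'])
    d=q.inv().apply(np.array(p)-st['eef_pos'])*1000
    z=q.apply([0,0,1]); ax=np.cross(z,[0,0,-1])
    print('tool mm',d.round(1),'level rv',q.inv().apply(ax).round(4),'pos',st['eef_pos'].round(4),'t',round(st['time'],2))
E
python3 - <<'E'
from h import *
st=readout.get_state()
for uv,z in [((343.5,275.5),.031),((234,201),.034),((205.5,280),.004),((203.5,287.5),.09)]: print(uv,at('top',uv,z).round(4))
print(optics.calibration('wrist'), proj('top',[.5,0,0]))
c=at('top',(343.5,275.5),.031); c[2]=.2; go(c)
E
```

```text
(343.5, 275.5) [ 0.4483 -0.1517  0.031 ]
(234, 201) [0.6235 0.1014 0.034 ]
(205.5, 280) [0.4391 0.1712 0.004 ]
(203.5, 287.5) [0.4313 0.1655 0.09  ]
{'mtx': array([[376.09174923,   0.        , 273.54688947],
       [  0.        , 376.09174923, 208.3883497 ],
       [  0.        ,   0.        ,   1.        ]]), 'tool_from_camera': array([[ 9.99999907e-01, -1.73870274e-04, -3.95899695e-04,
        -2.51700803e-04],
       [ 2.93288907e-04,  9.45519574e-01,  3.25565123e-01,
        -8.39194272e-02],
       [ 3.17724814e-04, -3.25565209e-01,  9.45519537e-01,
        -1.42941881e-01],
       [ 0.00000000e+00,  0.00000000e+00,  0.00000000e+00,
         1.00000000e+00]])} [277.69465917 253.30203022]
tool mm [-644.   472.3   31.3] level rv [-0.  0. -0.] pos [0.2577 0.6239 0.2313] t 0.55
```

View pics/wrist0.png

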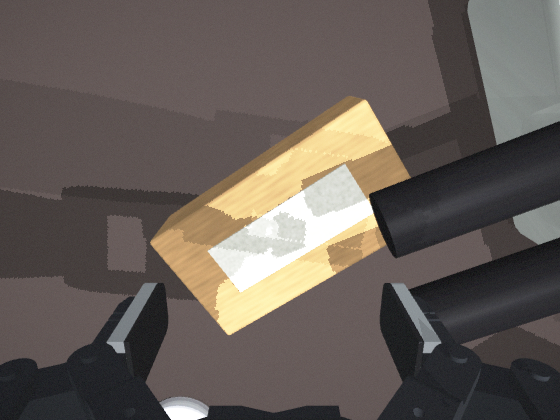

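The wrist view shows a wooden box and a microscope, not the job. I'll swing over the housing first, since a straight line to the cell would pass too close to the base.

```bash
python3 -m crank '-15 24 0 0 0 0;-30 48 0 0 0 0;-30 48 0 0 0 0;-30 48 0 0 0 0;-30 48 0 0 0 0'
python3 -m crank '-36 46 0 0 0 0;-36 46 0 0 0 0;-36 46 0 0 0 0;-36 46 0 0 0 0;-36 46 0 0 0 0'
python3 -m crank '-30 40 0 0 0 0;-20 32 0 0 0 0;0 0 0 0 0 0;0 0 0 0 0 0'
python3 - <<'E'
from h import *
go([.6235,.1014,.23])
shot('wrist','wrist1.png')
E
```

```text
time: 1.18
eef_pos: [0.4067, 0.4151, 0.2316]
tcp_rot: [0.831, 0.556, 0.0, 0.0]
contact_force: [0.6, 0.1, 0.3]
opening: 0.997
time: 1.8
eef_pos: [0.5504, 0.1607, 0.2318]
tcp_rot: [0.831, 0.556, 0.0, 0.0]
contact_force: [0.1, 0.2, 0.1]
opening: 0.998
time: 2.3
eef_pos: [0.5967, 0.0891, 0.2312]
tcp_rot: [0.831, 0.556, -0.0, -0.0]
contact_force: [-0.6, -0.6, -0.4]
opening: 0.998
tool mm [21.6 20.   1.2] level rv [-0.0007 -0.0002  0.    ] pos [0.5967 0.0891 0.2312] t 2.3
```

View pics/wrist1.png

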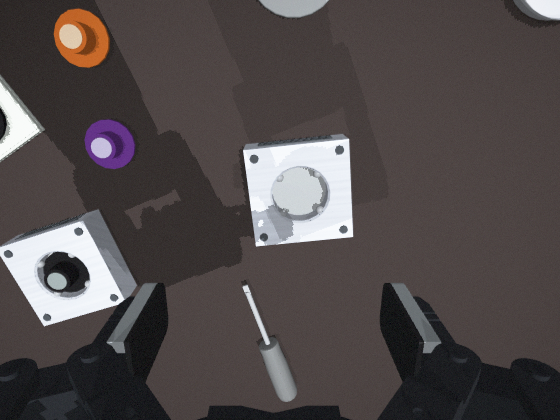

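The empty housing is centred near pixel (300,193). Its recess is open and four balls show. The seated cell is at (62,273).

```bash
python3 - <<'E'
from h import *
st=readout.get_state()
im=cv2.imread('pics/wrist1.png')
p=[at('wrist',u,.034,st) for u in [(254,159),(339,150),(343,229.5),(264,237)]]
p=np.array(p); print(p.round(4),p.mean(0), np.linalg.norm(np.diff(p,axis=0),axis=1))
print('recess',at('wrist',(300,193),.034,st))
crop=im[110:270,215:385]; cv2.imwrite('pics/c1.png',cv2.resize(crop,None,fx=3.5,fy=3.5,interpolation=cv2.INTER_CUBIC))
E
```

```text
[[0.576  0.0783 0.034 ]
 [0.5979 0.1529 0.034 ]
 [0.673  0.1309 0.034 ]
 [0.6509 0.0566 0.034 ]] [0.62445382 0.10466137 0.034     ] [0.0777737  0.07828581 0.0775324 ]
recess [0.62235904 0.10549897 0.034     ]
```

View pics/c1.png

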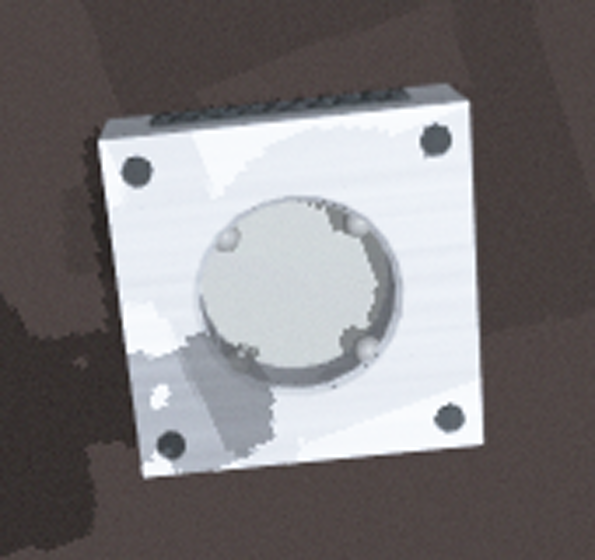

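```bash
python3 -m crank '-30 -5 5 0 0 0;-56 -9 10 0 0 0;-56 -9 10 0 0 0;-56 -9 10 0 0 0;-52 -9 5 0 0 0'
python3 -m crank '-30 -4 0 0 0 0;0 0 0 0 0 0;0 0 0 0 0 0'
python3 - <<'E'
from h import *
go([.4483,-.1517,.19])
st=readout.get_state()
im=shot('wrist','wrist2.png')
for r in optics.recognise('wrist','cell_top'):
    uv=np.array(r['xy'])*[560,420]; print(round(r['p'],2),uv.round(1),at('wrist',uv,.031,st).round(4))
E
```

```text
time: 2.98
eef_pos: [0.4623, -0.1265, 0.1909]
tcp_rot: [0.831, 0.557, -0.0, -0.0]
contact_force: [0.5, -0.6, 0.1]
opening: 0.996
time: 3.35
eef_pos: [0.4489, -0.1518, 0.1916]
tcp_rot: [0.831, 0.556, 0.0, 0.0]
contact_force: [0.4, 0.0, 0.1]
opening: 0.996
tool mm [-0.1 -0.6  1.6] level rv [ 0.0006 -0.0004  0.    ] pos [ 0.4489 -0.1518  0.1916] t 3.35
0.86 [403.9  90.5] [ 0.4174 -0.0306  0.031 ]
0.76 [405.4 202.1] [ 0.5054 -0.0544  0.031 ]
0.65 [274.9 177.2] [ 0.4431 -0.1485  0.031 ]
```

View pics/wrist2.png

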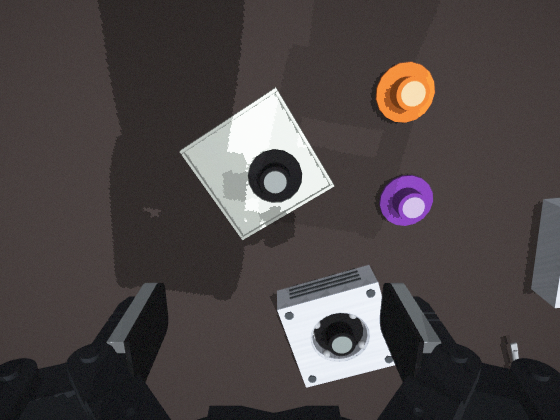

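The black cell stands in the white tray, with its barrel top near (275,181). I'll enlarge it to confirm.

```bash
python3 - <<'E'
from h import *
st=readout.get_state()
im=cv2.imread('pics/wrist2.png')
crop=im[140:220,235:315]; cv2.imwrite('pics/c2.png',cv2.resize(crop,None,fx=7,fy=7,interpolation=cv2.INTER_CUBIC))
g=cv2.cvtColor(im,cv2.COLOR_BGR2GRAY)
m=((g>100)).astype(np.uint8); n,l,s,c=cv2.connectedComponentsWithStats(m[150:210,245:305])
for i in range(n): print(s[i],c[i]+[245,150])
for u in [(275,181.5),(275,182)]: print(at('wrist',u,.031,st))
m=((g<60)).astype(np.uint8); n,l,s,c=cv2.connectedComponentsWithStats(m[140:210,240:312])
for i in range(n): print(s[i]+[240,140,0,0,0])
E
```

```text
[   3    0   57   60 1848] [275.03841991 174.6482684 ]
[   0    0   60   60 1348] [273.68768546 185.48442136]
[ 19  21  23  23 404] [274.74752475 181.72524752]
[ 0.44658557 -0.14967709  0.031     ]
[ 0.4469835  -0.14984006  0.031     ]
[ 240  140   72   70 3292]
[ 248  150   54   52 1741]
[311 203   1   1   1]
[304 205   1   1   1]
[307 204   1   1   1]
[303 207   1   1   1]
[299 209   1   1   1]
[303 209   2   1   2]
```

View pics/c2.png

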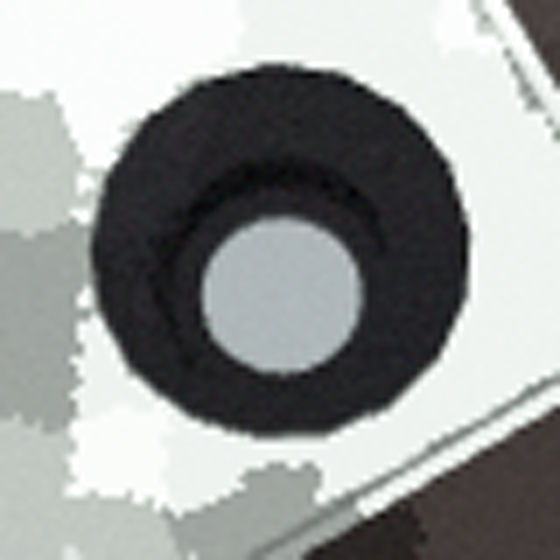

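```bash
python3 -m crank '1 -2.7 30 0 0 0;0 0 45 0 0 0;0 0 15 0 0 0;0 0 0 0 0 0;0 0 0 0 0 0' 0.4 40
python3 - <<'E'
from h import *
st=readout.get_state()
im=shot('wrist','wrist3.png')
go([.4468,-.1498,.014],st)
E
```

```text
time: 4.08
eef_pos: [0.4478, -0.1514, 0.103]
tcp_rot: [0.831, 0.556, 0.001, 0.001]
contact_force: [0.1, -0.5, -0.1]
opening: 0.702
tool mm [ 1.1 -1.8 89. ] level rv [0.0031 0.0004 0.    ] pos [ 0.4478 -0.1514  0.103 ] t 4.08
```

View pics/wrist3.png

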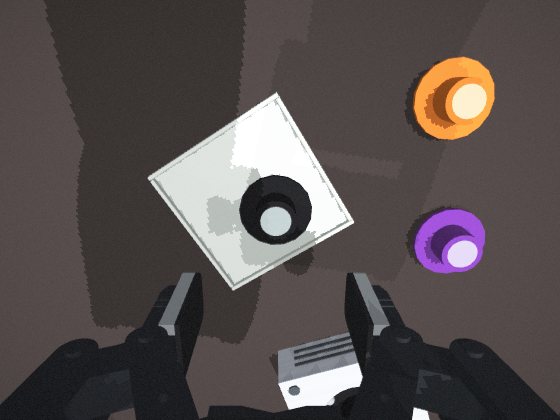

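```bash
python3 - <<'E'
from h import *
st=readout.get_state()
g=cv2.cvtColor(cv2.imread('pics/wrist3.png'),cv2.COLOR_BGR2GRAY)
m=((g>110)).astype(np.uint8); n,l,s,c=cv2.connectedComponentsWithStats(m[195:244,250:303])
for i in range(n):
  if s[i][4]>200: print(s[i],c[i]+[250,195]); p=at('wrist',c[i]+[250,195],.031,st); print(p); 
p=at('wrist',(276,221.5),.031,st);p[2]=.0145; go(p,st)
E
```

```text
[   0    0   53   49 1723] [276.04294835 216.25536854]
[ 0.44414074 -0.14878459  0.031     ]
[ 10  12  32  29 718] [275.37883008 220.94986072]
[ 0.44682139 -0.15032451  0.031     ]
tool mm [ 1.2 -1.4 88.7] level rv [ 0.0035  0.0005 -0.    ] pos [ 0.4479 -0.1516  0.1032] t 4.12
```

```bash
python3 -m crank '1 -1.4 30 0.003 0 0;0 0 40 0 0 0;0 0 18 0 0 0;0 0 0 0 0 0;0 0 0 0 0 0'
python3 - <<'E'
from h import *
go([.4468,-.1500,.0145])
print(readout.get_state()['contact_force'])
E
```

```text
time: 4.75
eef_pos: [0.4468, -0.1502, 0.015]
tcp_rot: [0.831, 0.556, -0.0, 0.0]
contact_force: [0.1, -0.6, 1.1]
opening: 0.699
tool mm [ 0.2 -0.1  0.5] level rv [ 0.0002  0.0005 -0.    ] pos [ 0.4468 -0.1502  0.015 ] t 4.75
[ 0.13722092 -0.55056263  1.05556924]
```

```bash
python3 -m crank '0 0 0 0 0 0;0 0 0 0 0 0;0 0 0 0 0 0;0 0 0 0 0 0;0 0 0 0 0 0' -1 40
python3 -m crank '0 0 -10 0 0 0;0 0 -40 0 0 0;0 0 -50 0 0 0;0 0 0 0 0 0'
python3 - <<'E'
from h import *
st=readout.get_state();print(st['contact_force'],st['opening'])
shot('wrist','wrist4.png')
go([.624,.105,.110],st)
E
```

```text
time: 5.38
eef_pos: [0.4463, -0.1498, 0.0146]
tcp_rot: [0.831, 0.556, -0.0, -0.0]
contact_force: [-1.5, 0.6, 5.8]
opening: 0.283
time: 5.88
eef_pos: [0.4485, -0.1512, 0.1181]
tcp_rot: [0.831, 0.556, 0.001, 0.003]
contact_force: [1.0, 0.4, -0.8]
opening: 0.284
[ 0.97120163  0.430811   -0.80801435] 0.28394492645068226
tool mm [303.8  64.4   8.1] level rv [0.007  0.0015 0.    ] pos [ 0.4485 -0.1512  0.1181] t 5.88
```

View pics/wrist4.png

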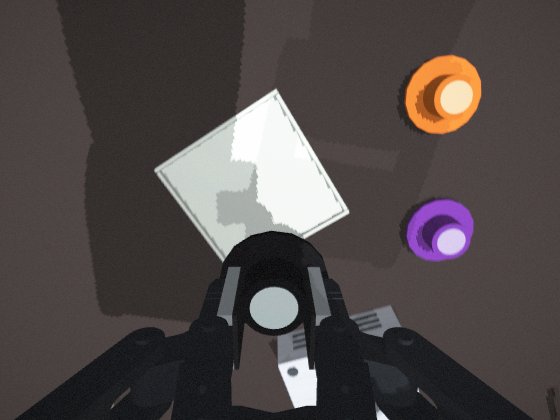

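```bash
python3 -m crank '30 6 0 -0.003 0 0;55 12 0 0 0 0;60 13 0 0 0 0;60 13 0 0 0 0;55 12 0 0 0 0'
python3 -m crank '30 6 0 0 0 0;14 2 0 0 0 0;0 0 0 0 0 0;0 0 0 0 0 0;0 0 0 0 0 0'
python3 - <<'E'
from h import *
st0=dict(eef_pos=np.array([.5967,.0891,.2312]),tcp_rot=[.8312,.5559,0,0])
f=lambda x,y:(x/3.5+215,y/3.5+110)
print('recess',at('wrist',f(299.5,292),.034,st0))
c=np.array([at('wrist',f(*u),.034,st0) for u in [(100,138),(469,100),(484,444),(143,478)]]); print(c.mean(0),np.linalg.norm(np.diff(c,axis=0),axis=1))
c=np.array([at('wrist',f(*u),.034,st0) for u in [(136.5,171),(436,140),(450,417),(170,445)]]); print(c.mean(0))
st=readout.get_state(); go([.624,.105,.110],st)
shot('wrist','wrist5.png')
shot('top','top5.png')
shot('side','side5.png')
E
```

```text
time: 6.55
eef_pos: [0.5961, 0.0713, 0.1109]
tcp_rot: [0.831, 0.556, -0.002, -0.001]
contact_force: [-0.4, -1.0, -0.8]
opening: 0.284
time: 7.18
eef_pos: [0.6204, 0.1059, 0.1132]
tcp_rot: [0.832, 0.555, -0.0, -0.0]
contact_force: [-0.4, 0.2, -0.5]
opening: 0.285
recess [0.62317987 0.10532727 0.034     ]
[0.62458696 0.10458369 0.034     ] [0.0955407  0.09651956 0.09641152]
[0.624655   0.10432061 0.034     ]
tool mm [0.6 3.7 3.2] level rv [-0.0004  0.0003  0.    ] pos [0.6204 0.1059 0.1132] t 7.17
```

View pics/wrist5.png

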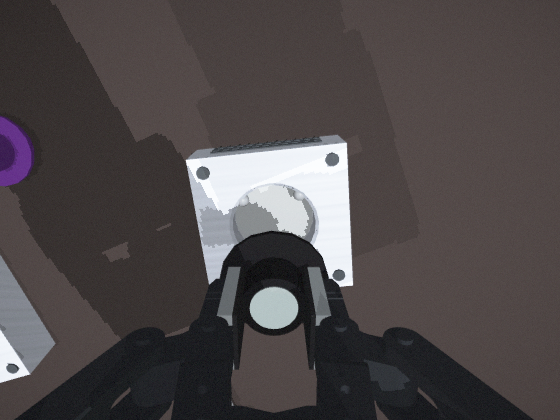

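```bash
python3 - <<'E'
from h import *
st=readout.get_state()
c=np.array([at('wrist',u,.034,st) for u in [(203,173),(339,274.5),(332,159.5)]]); print(c,(c[0]+c[1])/2)
h=(c[0]+c[1])/2
print('held', at('wrist',(274.2,307.5),st['eef_pos'][2]+.0164,st), st['eef_pos'])
go([*h[:2],.05],st); go([.6243,.1046,.05],st)
E
```

```text
[[0.57656846 0.07795653 0.034     ]
 [0.67359687 0.13118847 0.034     ]
 [0.59869521 0.15295213 0.034     ]] [0.62508267 0.1045725  0.034     ]
held [0.62136629 0.1059696  0.12992936] [0.62076826 0.10628372 0.11352936]
tool mm [ 0.1  4.6 63.5] level rv [ 0.0002 -0.     -0.    ] pos [0.6208 0.1063 0.1135] t 7.33
tool mm [-0.2  3.9 63.5] level rv [ 0.0002 -0.     -0.    ] pos [0.6208 0.1063 0.1135] t 7.33
```

```bash
python3 -m crank '0 2 10 0 0 0;0 1.8 30 0 0 0;0 0 20 0 0 0;0 0 0 0 0 0;0 0 0 0 0 0'
python3 - <<'E'
from h import *
st=readout.get_state(); go([.6239,.1047,.0386],st); print(st['contact_force'])
E
```

```text
time: 7.95
eef_pos: [0.6249, 0.1056, 0.0538]
tcp_rot: [0.831, 0.556, 0.0, 0.0]
contact_force: [0.2, 0.4, -0.0]
opening: 0.284
tool mm [-1.2 -0.6 15.2] level rv [ 0.0008 -0.0003  0.    ] pos [0.6249 0.1056 0.0538] t 7.95
[ 0.1740514   0.36631421 -0.00103522]
```

```bash
python3 -m crank '-0.6 -0.5 6 0 0 0;0 0 6 0 0 0;0 0 1 0 0 0;0 0 0 0 0 0;0 0 0 0 0 0'
python3 - <<'E'
from h import *
st=readout.get_state(); go([.6239,.1047,.0386],st); print(st['contact_force'])
E
```

```text
time: 8.57
eef_pos: [0.6238, 0.1052, 0.0405]
tcp_rot: [0.831, 0.556, 0.0, 0.0]
contact_force: [0.8, 0.1, -0.1]
opening: 0.287
tool mm [-0.4  0.3  1.9] level rv [ 0.0002 -0.0001 -0.    ] pos [0.6238 0.1052 0.0405] t 8.57
[ 0.80736536  0.07466529 -0.06822695]
```

```bash
python3 -m crank '0 0 1 0 0 0;0 0 0.5 0 0 0;0 0 0 0 0 0;0 0 0 0 0 0'

```

```text
time: 9.07
eef_pos: [0.6239, 0.105, 0.0391]
tcp_rot: [0.831, 0.556, 0.0, 0.0]
contact_force: [-0.6, -1.2, 0.6]
opening: 0.282
```

```bash
python3 -m crank '0 0 0.7 0 0 0;0 0 0 0 0 0;0 0 0 0 0 0'
python3 -m crank '0 0 0 0 0 0;0 0 0 0 0 0;0 0 0 0 0 0;0 0 0 0 0 0;0 0 0 0 0 0' 0.2
python3 -m crank '0 0 -20 0 0 0;0 0 -50 0 0 0;0 0 -30 0 0 0;0 0 0 0 0 0;0 0 0 0 0 0' 0.6
python3 - <<'E'
from h import *
st=readout.get_state(); shot('wrist','wrist6.png'); shot('top','top6.png');go([.435,.168,.2],st)
E
```

```text
time: 9.45
eef_pos: [0.6239, 0.1048, 0.0384]
tcp_rot: [0.831, 0.556, 0.0, 0.0]
contact_force: [-1.1, -2.3, 2.3]
opening: 0.282
time: 10.07
eef_pos: [0.6237, 0.1053, 0.038]
tcp_rot: [0.831, 0.556, -0.0, -0.0]
contact_force: [1.1, -0.1, 0.4]
opening: 0.6
time: 10.7
eef_pos: [0.6233, 0.1052, 0.138]
tcp_rot: [0.831, 0.556, -0.0, -0.0]
contact_force: [-1.2, 0.3, -0.3]
opening: 0.804
tool mm [ -13.9 -198.   -61.9] level rv [-0.0004  0.0001 -0.    ] pos [0.6233 0.1052 0.138 ] t 10.7
```

View pics/wrist6.png

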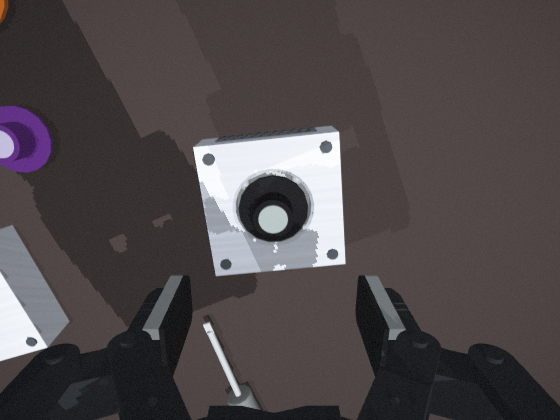

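The cell sits centred in the recess mouth, with the lens at (273,219) and the screws at (208,159), (326,147), (332,254) and (226,264).

```bash
python3 - <<'E'
from h import *
st=readout.get_state()
im=cv2.imread('pics/wrist6.png');g=cv2.cvtColor(im,cv2.COLOR_BGR2GRAY)
m=((g>110)).astype(np.uint8); n,l,s,c=cv2.connectedComponentsWithStats(m[200:236,256:292])
for i in range(n):
  if s[i][4]>200: print(s[i],c[i]+[256,200])
p=np.array([at('wrist',u,.034,st) for u in [(208.5,159.5),(326,147),(332.5,254),(226,264.5)]]); print(p.mean(0))
for z in(.055,.044): print(at('wrist',(273,219),z,st))
cv2.imwrite('pics/c6.png',cv2.resize(im[160:250,225:325],None,fx=6,fy=6,interpolation=cv2.INTER_CUBIC))
E
```

```text
[  0   0  36  36 638] [274.32601881 215.98746082]
[  2   5  30  29 658] [272.69908815 218.96656535]
[0.62290335 0.10430532 0.034     ]
[0.62255384 0.10433987 0.055     ]
[0.62633252 0.10274115 0.044     ]
```

View pics/c6.png

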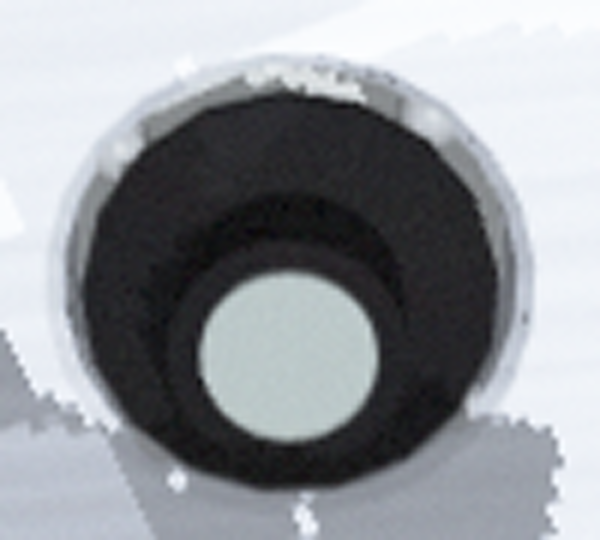

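```bash
python3 -m crank '-2 -25 -12 0 0 0;-4 -50 -20 0 0 0;-4 -55 -20 0 0 0;-3 -45 -10 0 0 0;-1 -23 0 0 0 0'
python3 -m crank '0 0 0 0 0 0;0 0 0 0 0 0;0 0 0 0 0 0'
python3 - <<'E'
from h import *
st=readout.get_state(); shot('wrist','wrist7.png');go([.435,.168,.2],st)
for n,z in [('pusher_grip',.05),('pad_top',.004)]:
  for r in optics.recognise('wrist',n):
    uv=np.array(r['xy'])*[560,420]; print(round(r['p'],2),uv.round(1),at('wrist',uv,z,st).round(4))
E
```

```text
time: 11.42
eef_pos: [0.4332, 0.1684, 0.1996]
tcp_rot: [0.831, 0.556, -0.0, -0.0]
contact_force: [-0.4, -0.5, 0.1]
opening: 0.798
time: 11.8
eef_pos: [0.4361, 0.1674, 0.1997]
tcp_rot: [0.831, 0.556, -0.0, -0.0]
contact_force: [-0.8, 0.5, 0.2]
opening: 0.804
tool mm [ 0.1 -1.2 -0.3] level rv [-0.0007  0.0005 -0.    ] pos [0.4361 0.1674 0.1997] t 11.8
0.68 [301.  175.9] [0.4463 0.1901 0.004 ]
0.65 [276.1 171.9] [0.434  0.1703 0.004 ]
```

View pics/wrist7.png

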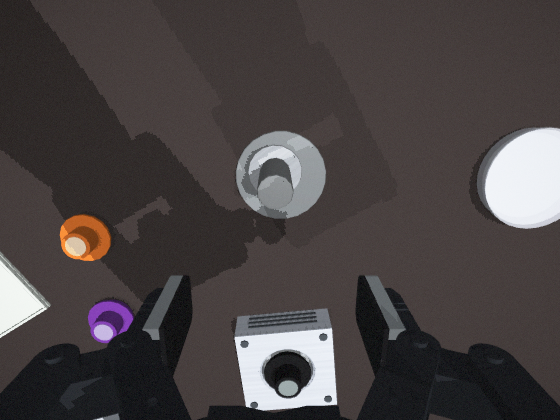

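```bash
python3 - <<'E'
from h import *
st=readout.get_state()
im=cv2.imread('pics/wrist7.png')
cv2.imwrite('pics/c7.png',cv2.resize(im[120:230,225:335],None,fx=5,fy=5,interpolation=cv2.INTER_CUBIC))
print(at('wrist',(275.5,192),.09,st),at('wrist',(281,175),.004,st))
E
```

```text
[0.42785926 0.1719066  0.09      ] [0.43831629 0.17348717 0.004     ]
```

View pics/c7.png

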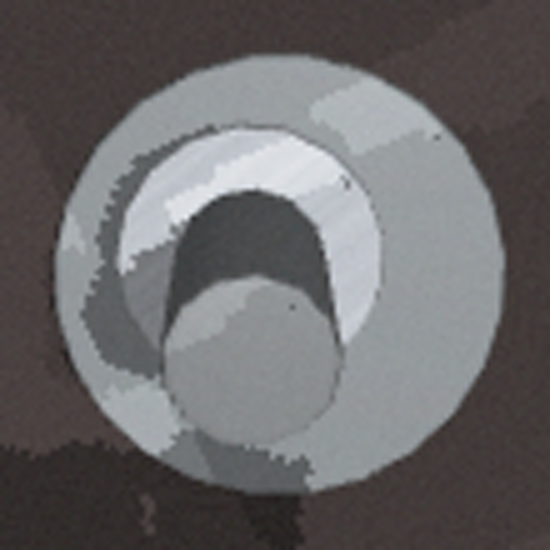

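```bash
python3 - <<'E'
from h import *
st=readout.get_state()
print(at('wrist',(275,170.2),.028,st),at('wrist',(275.6,192.2),.09,st))
go([.4285,.1715,.110],st)
E

```

```text
[0.42678576 0.17217042 0.028     ] [0.42802099 0.17191567 0.09      ]
tool mm [ 0.9 -8.3 89.8] level rv [-0.0006  0.0004  0.    ] pos [0.4359 0.1675 0.1998] t 11.95
```

```bash
python3 -m crank '0.5 -4 20 0 0 0;0.5 -5 40 0 0 0;0 0 50 0 0 0;0 0 35 0 0 0;0 0 15 0 0 0'
python3 -m crank '0 0 6 0 0 0;0 0 0 0 0 0;0 0 0 0 0 0'
python3 - <<'E'
from h import *
st=readout.get_state();go([.4278,.172,.0315],st);print(st['contact_force'])
shot('wrist','wrist8.png')
E

```

```text
time: 12.58
eef_pos: [0.4261, 0.1718, 0.0379]
tcp_rot: [0.831, 0.556, -0.002, -0.001]
contact_force: [-0.4, 0.1, 0.0]
opening: 0.803
time: 12.95
eef_pos: [0.4287, 0.1725, 0.0355]
tcp_rot: [0.831, 0.556, 0.001, 0.001]
contact_force: [-0.9, 0.2, 0.4]
opening: 0.801
tool mm [-0.8 -0.7  4. ] level rv [ 0.0025 -0.0015 -0.    ] pos [0.4287 0.1725 0.0355] t 12.95
[-0.89492213  0.16483389  0.36828   ]
```

View pics/wrist8.png

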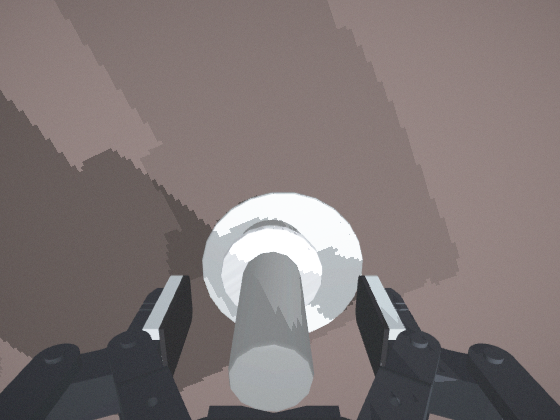

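```bash
python3 -m crank '-0.7 -0.5 3 0 0 0;0 0 0 0 0 0;0 0 0 0 0 0;0 0 0 0 0 0'
python3 - <<'E'
from h import *
st=readout.get_state();go([.4278,.172,.0315],st);print(st['contact_force'])
E

```

```text
time: 13.5
eef_pos: [0.4267, 0.1718, 0.0311]
tcp_rot: [0.831, 0.556, 0.0, 0.0]
contact_force: [1.0, -0.3, -0.3]
opening: 0.798
tool mm [ 0.6  0.9 -0.4] level rv [0. 0. 0.] pos [0.4267 0.1718 0.0311] t 13.5
[ 0.96595464 -0.3128055  -0.32436455]
```

```bash
python3 -m crank '0 0.7 0 0 0 0;0 0 0 0 0 0;0 0 0 0 0 0;0 0 0 0 0 0;0 0 0 0 0 0' -1 70
python3 -m crank '0 0 0 0 0 0;0 0 -10 0 0 0;0 0 -30 0 0 0;0 0 -40 0 0 0;0 0 -20 0 0 0'
python3 -m crank '0 0 0 0 0 0;0 0 0 0 0 0'
python3 - <<'E'
from h import *
st=readout.get_state();go([.623,.1045,.13],st);print(st['contact_force'])
shot('wrist','wrist9.png');shot('side','side9.png')
E

```

```text
time: 14.12
eef_pos: [0.4277, 0.1716, 0.0313]
tcp_rot: [0.831, 0.556, 0.0, 0.0]
contact_force: [0.0, 1.3, 1.3]
opening: 0.288
time: 14.75
eef_pos: [0.4278, 0.1714, 0.1333]
tcp_rot: [0.831, 0.556, 0.001, 0.001]
contact_force: [-0.3, -1.1, -2.2]
opening: 0.285
time: 15.0
eef_pos: [0.4262, 0.1712, 0.1298]
tcp_rot: [0.831, 0.556, -0.001, -0.001]
contact_force: [-0.9, -0.4, -2.6]
opening: 0.287
tool mm [ 13.5 207.4  -0.7] level rv [-0.0022  0.0015  0.    ] pos [0.4262 0.1712 0.1298] t 15.0
[-0.85588938 -0.36497063 -2.57465506]
```

View pics/wrist9.png

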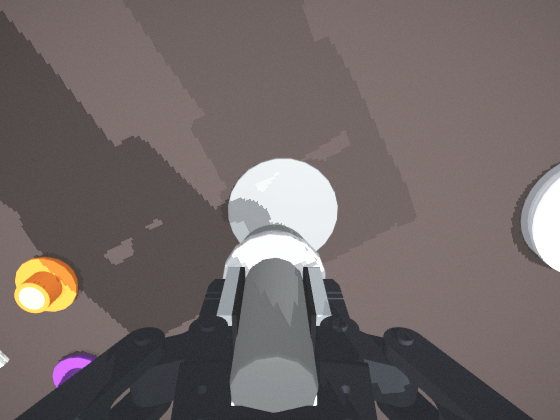

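View pics/side9.png

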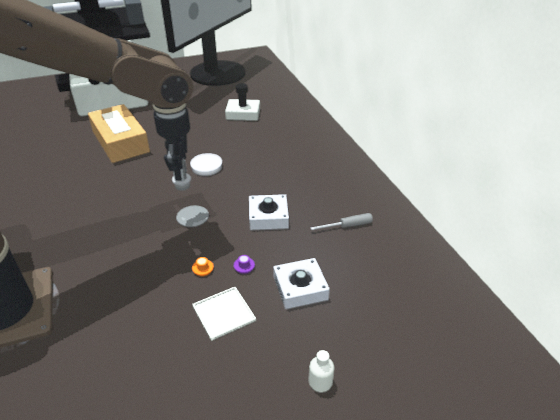

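```bash
python3 -m crank '2 25 0 0 0 0;3 45 0 0 0 0;3 55 0 0 0 0;3 45 0 0 0 0;2 25 0 0 0 0'
python3 -m crank '0 11 0 0 0 0;0 0 0 0 0 0;0 0 0 0 0 0;0 0 0 0 0 0'
python3 - <<'E'
from h import *
st=readout.get_state();go([.623,.1045,.09],st);print(st['contact_force'])
shot('wrist','wrist10.png')
E

```

```text
time: 15.72
eef_pos: [0.6138, 0.1079, 0.1292]
tcp_rot: [0.832, 0.555, -0.001, -0.001]
contact_force: [-0.4, 0.5, -1.7]
opening: 0.288
time: 16.23
eef_pos: [0.6218, 0.1054, 0.1311]
tcp_rot: [0.831, 0.556, -0.0, -0.0]
contact_force: [0.3, -0.7, -1.6]
opening: 0.287
tool mm [-0.4  1.4 41.1] level rv [-0.0005  0.0001  0.    ] pos [0.6218 0.1054 0.1311] t 16.23
[ 0.28405998 -0.69416901 -1.62041376]
```

View pics/wrist10.png

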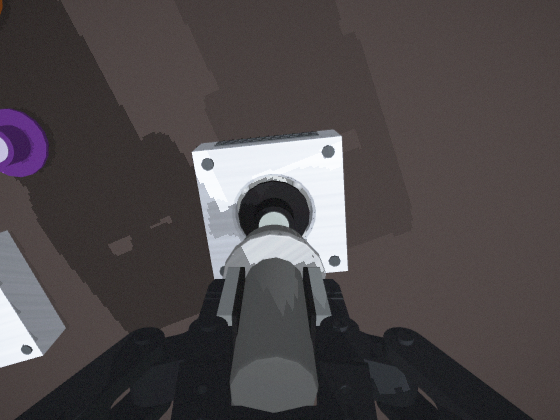

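```bash
python3 -m crank '0 1 15 0 0 0;0 0.3 20 0 0 0;0 0 10 0 0 0;0 0 0 0 0 0;0 0 0 0 0 0'
python3 - <<'E'
from h import *
st=readout.get_state();go([.623,.1045,.0713],st);print(st['contact_force'])
shot('wrist','wrist11.png')
E

```

```text
time: 16.9
eef_pos: [0.6242, 0.1043, 0.0863]
tcp_rot: [0.831, 0.556, 0.0, 0.0]
contact_force: [-0.8, 0.8, -2.1]
opening: 0.289
tool mm [-0.3 -1.2 15. ] level rv [ 0.0004 -0.0002  0.    ] pos [0.6242 0.1043 0.0863] t 16.9
[-0.81687894  0.76103253 -2.0566292 ]
```

View pics/wrist11.png

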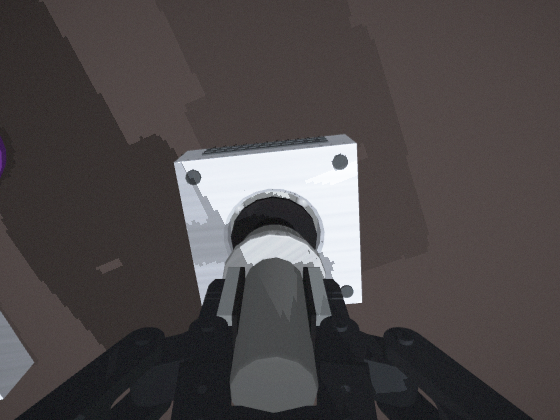

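```bash
python3 -m crank '0 -0.5 3 0 0 0;0 0 2 0 0 0;0 0 2 0 0 0;0 0 0 0 0 0'

```

```text
time: 17.45
eef_pos: [0.6242, 0.1045, 0.0813]
tcp_rot: [0.831, 0.556, 0.0, 0.0]
contact_force: [-2.6, -0.8, 6.0]
opening: 0.286
```

```bash
python3 -m crank '0 0 2 0 0 0;0 0 2 0 0 0;0 0 2 0 0 0;0 0 0 0 0 0'

```

```text
time: 17.95
eef_pos: [0.6228, 0.1045, 0.0722]
tcp_rot: [0.831, 0.556, -0.001, -0.0]
contact_force: [0.4, -0.2, -2.8]
opening: 0.289
```

```bash
python3 -m crank '0 0 1 0 0 0;0 0 1 0 0 0;0 0 0 0 0 0;0 0 0 0 0 0'

```

```text
time: 18.45
eef_pos: [0.6232, 0.1045, 0.0714]
tcp_rot: [0.831, 0.556, -0.0, -0.0]
contact_force: [-2.6, 0.1, 2.9]
opening: 0.288
```

```bash
python3 -m crank '0 0 1 0 0 0;0 0 1 0 0 0;0 0 1 0 0 0;0 0 0 0 0 0;0 0 0 0 0 0'

```

```text
time: 19.08
eef_pos: [0.6236, 0.1045, 0.0713]
tcp_rot: [0.831, 0.556, -0.001, -0.0]
contact_force: [-9.0, -1.6, 14.4]
opening: 0.288
```

The pusher now stands on a hard stop at the predicted height (TCP 0.0713, 14 N). I'll lift and check the cell.

```bash
python3 -m crank '0 0 -5 0 0 0;0 0 -15 0 0 0;0 0 -30 0 0 0;0 0 -15 0 0 0;0 0 0 0 0 0'
python3 -m crank '-2 -20 0 0 0 0;-3 -45 0 0 0 0;-3 -55 0 0 0 0;-3 -45 0 0 0 0;-2 -25 0 0 0 0'
python3 -m crank '0 -5 0 0 0 0;0 0 0 0 0 0;0 0 0 0 0 0;0 0 0 0 0 0'
python3 - <<'E'
from h import *
st=readout.get_state();go([.433,.172,.05],st)
im=shot('wrist','wrist12.png')
im=shot('side','side12.png')
cv2.imwrite('pics/s12c.png',cv2.resize(im[180:320,230:340,::-1],None,fx=4,fy=4,interpolation=cv2.INTER_CUBIC))
E

```

```text
time: 19.7
eef_pos: [0.6246, 0.1046, 0.1349]
tcp_rot: [0.831, 0.556, 0.002, 0.001]
contact_force: [0.1, -0.7, -1.9]
opening: 0.291
time: 20.32
eef_pos: [0.4397, 0.1655, 0.1312]
tcp_rot: [0.831, 0.556, -0.002, -0.001]
contact_force: [0.6, 0.3, -1.5]
opening: 0.288
time: 20.82
eef_pos: [0.4391, 0.1667, 0.1331]
tcp_rot: [0.831, 0.556, 0.0, 0.0]
contact_force: [0.3, -1.1, -2.4]
opening: 0.287
tool mm [ 2.6 -7.7 83.1] level rv [ 0.0002 -0.     -0.    ] pos [0.4391 0.1667 0.1331] t 20.82
```

View pics/wrist12.png

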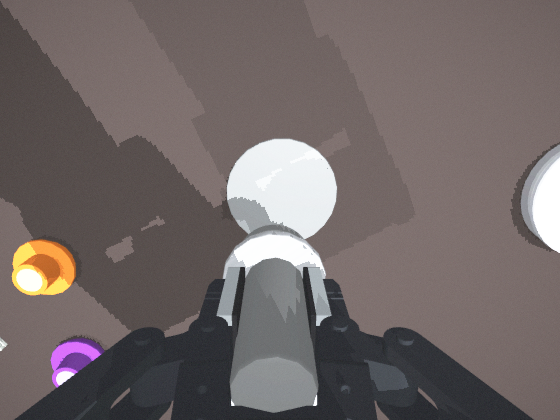

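View pics/s12c.png

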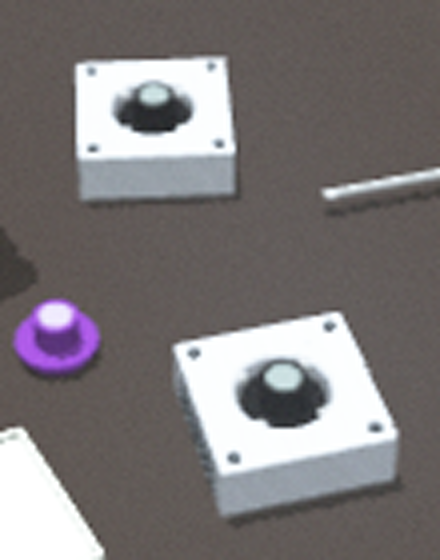

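The cell in the left housing now sits as low as the one already seated in the right housing. I'll set the pusher back on its pad.

```bash
python3 -m crank '2 -1.5 20 0 0 0;2 -1.5 35 0 0 0;0 0 30 0 0 0;0 0 11 0 0 0;0 0 0 0 0 0'
python3 -m crank '0 0 0 0 0 0;0 0 0 0 0 0'
python3 - <<'E'
from h import *
st=readout.get_state();go([.4375,.172,.0313],st);print(st['contact_force'])
E

```

```text
time: 21.55
eef_pos: [0.4369, 0.1717, 0.0368]
tcp_rot: [0.831, 0.556, -0.001, -0.0]
contact_force: [-0.7, 0.1, -1.5]
opening: 0.289
time: 21.8
eef_pos: [0.4382, 0.172, 0.0384]
tcp_rot: [0.831, 0.556, 0.001, 0.001]
contact_force: [-0.2, -0.4, -2.4]
opening: 0.285
tool mm [-0.3 -0.6  7.1] level rv [ 0.0023 -0.0014 -0.    ] pos [0.4382 0.172  0.0384] t 21.8
[-0.18768796 -0.37518076 -2.37441084]
```

```bash
python3 -m crank '0 0 3 0 0 0;0 0 2 0 0 0;0 0 1 0 0 0;0 0 0 0 0 0;0 0 0 0 0 0'

```

```text
time: 22.42
eef_pos: [0.4369, 0.1718, 0.0313]
tcp_rot: [0.831, 0.556, -0.0, -0.0]
contact_force: [-2.4, -0.1, 2.3]
opening: 0.287
```

Contact at the original height (0.0313), so I'll release and lift.

```bash
python3 -m crank '0 0 0 0 0 0;0 0 0 0 0 0;0 0 0 0 0 0;0 0 0 0 0 0;0 0 0 0 0 0' 0.6
python3 -m crank '0 0 -15 0 0 0;0 0 -40 0 0 0;0 0 -50 0 0 0;0 0 -50 0 0 0;0 0 -20 0 0 0'
python3 -m crank '0 0 0 0 0 0;0 0 0 0 0 0;0 0 0 0 0 0'
python3 - <<'E'
from h import *
st=readout.get_state();go([.623,.1045,.2],st);print(st['contact_force'])
shot('wrist','wrist13.png');shot('side','side13.png')
E

```

```text
time: 23.05
eef_pos: [0.4371, 0.1718, 0.0311]
tcp_rot: [0.831, 0.556, 0.0, 0.0]
contact_force: [-0.4, -0.7, -0.2]
opening: 0.803
time: 23.68
eef_pos: [0.4387, 0.1722, 0.2113]
tcp_rot: [0.831, 0.556, 0.004, 0.002]
contact_force: [0.2, 0.1, -0.8]
opening: 0.8
time: 24.05
eef_pos: [0.436, 0.1716, 0.2044]
tcp_rot: [0.831, 0.556, -0.001, -0.001]
contact_force: [0.4, 0.8, 0.6]
opening: 0.799
tool mm [  9.4 198.4   3.8] level rv [-0.0028  0.0017 -0.    ] pos [0.436  0.1716 0.2044] t 24.05
[0.37771622 0.75976567 0.62169736]
```

View pics/wrist13.png

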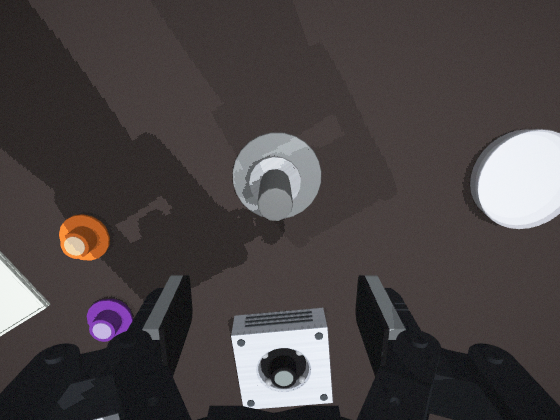

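View pics/side13.png

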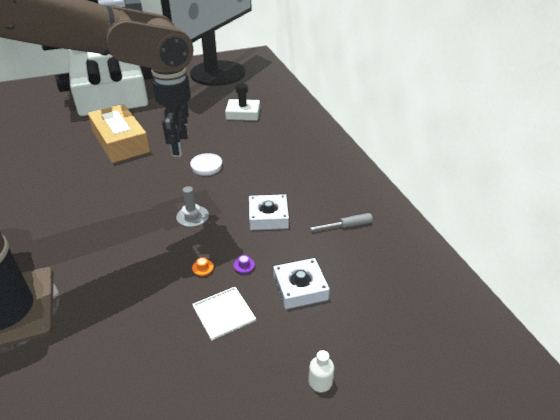

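The pusher stands upright on its pad, with the handle top at (275,205). I'll take a closer look at the cell before handing in.

```bash
python3 -m crank '1 25 0 0 0 0;3 50 0 0 0 0;2 50 0 0 0 0;2 45 0 0 0 0;1 25 0 0 0 0'
python3 -m crank '0 0 20 0 0 0;0 0 20 0 0 0;0 0 0 0 0 0;0 0 0 0 0 0;0 0 0 0 0 0'
python3 - <<'E'
from h import *
st=readout.get_state();go([.623,.1045,.2],st)
im=shot('wrist','wrist14.png')[:,:,::-1]
g=cv2.cvtColor(im.copy(),cv2.COLOR_BGR2GRAY)
r=optics.recognise('wrist','cell_top')
for x in r: print(x['p'],np.array(x['xy'])*[560,420])
u=np.array(min(r,key=lambda x:abs(x['xy'][0]-.5))['xy'])*[560,420]
x,y=map(int,u); cv2.imwrite('pics/c14.png',cv2.resize(im[max(0,y-60):y+60,x-70:x+70],None,fx=5,fy=5,interpolation=cv2.INTER_CUBIC)); print(x-70,y-60)
E

```

```text
time: 24.78
eef_pos: [0.6222, 0.1046, 0.2047]
tcp_rot: [0.832, 0.555, -0.001, -0.0]
contact_force: [-0.5, 0.7, 0.2]
opening: 0.8
time: 25.4
eef_pos: [0.6209, 0.106, 0.1672]
tcp_rot: [0.831, 0.556, 0.001, 0.001]
contact_force: [-0.5, 0.3, 0.4]
opening: 0.802
tool mm [ -0.6   2.5 -32.8] level rv [ 0.0017 -0.0007 -0.    ] pos [0.6209 0.106  0.1672] t 25.4
0.94 [274.792 198.492]
0.85 [ 41.384 138.012]
0.84 [11.48  15.582]
204 138
```

View pics/c14.png

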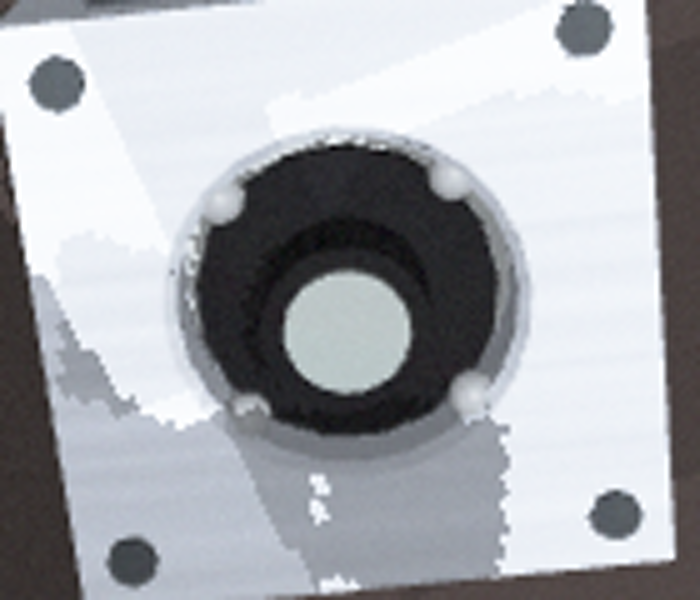

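View pics/wrist14.png

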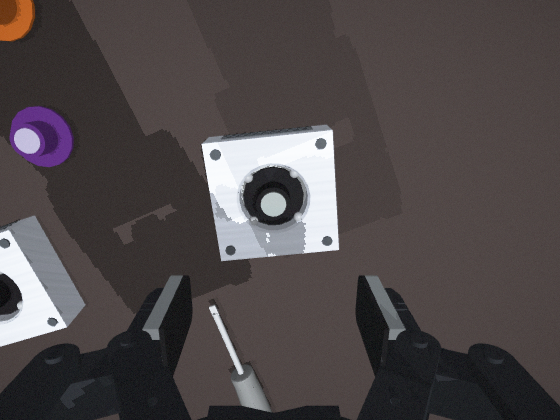

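```bash
python3 - <<'E'
from h import *
st=readout.get_state()
f=lambda x,y:(x/5+204,y/5+138)
print('top',at('wrist',f(347,331),.044,st)); p=[at('wrist',f(*u),.034,st) for u in [(57,82),(584,28),(615,513),(133,561)]]; print(np.mean(p,0))
print('flange',at('wrist',f(347,289),.026,st))
print(st['contact_force'],np.abs(st['dq']).max()); ctrl.sign_off()
E
```

```text
top [0.62520626 0.10370937 0.044     ]
[0.62466107 0.10397984 0.034     ]
flange [0.62429451 0.10408659 0.026     ]
[-0.50306649 -0.08685812  0.14260395] 0.0032651109559065426
the job is handed in; nothing more can be done
```

The black cell is snapped home in the housing that was empty, and the pusher stands upright on its pad. I handed the job in at about 25.5 s of the 67 s allowed; it returned no verdict.

- **What I did:** I set the cell loosely in the mouth of the recess and let go. I then pressed it down with the hand pusher until it met a hard stop at the predicted depth, at about 14 N. Afterwards I put the pusher back on its pad and moved the arm clear.
- **Cell:** In the last wrist picture all four balls have closed over the flange. The barrel top measured about 0.6 mm from the housing axis.
- **Pusher:** It came to rest at its original height on the pad, within about 2 mm of the pad's centre, as judged from the commanded pose and an earlier camera fix of the pad. It was upright in the wrist and side views.
- **Other objects:** The bottle, dish, screwdriver and look-alikes appeared where they started, by eye only. I did not measure their shift.
- **Disagreements:** Separate camera measurements of the housing centre differed by 1–2 mm, within the stated calibration error. No check failed.

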